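# Find the rocking pot lid and seat it

## Robot

A 7-joint arm with a two-finger parallel gripper is mounted at the origin on a cart in front of the work surface, level with it; the furniture and walls round the work are solid. World frame = base frame: x ahead of the robot, y to its left, z up, the work surface at z = 0. Lengths are in m, angles in rad, forces in N, time in s.
With the tool pointing down it reaches from about 0.425 to 0.925 m from the base axis. Payload 6.8 kg.
Tool frame: the origin (TCP) lies at the very end of the fingers, on their centre line; the grasp point (between the pads) lies 19 mm behind it; z points along the fingers, y is the line along which they close (so a half turn about z gives the same grasp; the last joint's range is limited). The gripper opens to 85 mm and grips with 20 to 120 N. Pads are 22 mm wide; open, the fingers measure 114 mm over their backs; the gripper's body (76 mm by 85 mm) begins 54 mm behind the grasp point. The pads swing forward as they close: fully open they stand 13 mm farther back than shut.
Start: joints at [1.192, 0.477, 0.022, 1.555, -0.011, 1.109, -0.083], TCP at [0.181, -0.65, 0.231] pointing down, gripper open.
Joint ranges: [-2.96, 2.96], [-0.34, 2.1], [-1.41, 1.46], [0.24, 2.44], [-1.37, 4.51], [0.17, 1.92], [-2.96, 2.96]. Speed limits (rad/s): [2.39, 2.39, 3.14, 3.14, 3.14, 3.14, 3.14].

## Interface

Orientations are given as a unit quaternion [w, x, y, z].
In Python, from station import monitor, eyes, bot gives the robot as it stands.
- The arm moves only by the shell command python3 -m creep [FORCE], which reads ROWS from standard input. ROWS is a JSON list of rows, 1 to 20 of them, each of 5 numbers: dx, dy, dz in a scale on which 1.0 is 1 m, then a turn about the tool's z in shares of 90 degrees (1.0 is 90 degrees), then the opening from 0.0 (shut) to 1.0 (fully open); each row shifts and turns the commanded pose from where the row before left it, along the tool's axes as they then stand; what a row does not reach is not made up. A row lasts 1/10 s, in which the tool goes at most 0.05 m and 0.15 rad, less where a joint would pass 70% of its speed; a pose out of reach is approached as far as the arm can. The fingers move at their own pace and stop on an object; FORCE is the grip in N (left out, the last holds). Time passes only in rows, so rows that do not move let the fingers close. It prints the time, the measured TCP pose, the force, the opening and the grip force at its end. No shift or turn number may pass 1 either way. Input that does not fit is refused with a message, and nothing moves.
- monitor.get_obs(): the state, without advancing time (a new reading comes with each control period).
- eyes.read_camera(name): name is "side" or "top"; returns the picture (420x560x3 uint8, blue, green, red); there is no depth.
- eyes.camera_info(name): a dict with "vertical_fov" (degrees; the focal length in pixels is half the picture's height over the tangent of half this angle, whatever the lens; pixels are square), "cx", "cy" (the principal point, pixels), "view" (4x4, takes a point from world to camera coordinates). Camera axes: x right, y up, looking along -z (the intrinsics and any distortion apply to the point x, -y, -z); pixel columns grow to the right and rows downward; lengths in m; the calibration is good to about 2 mm. A picture is of the moment at which its call begins. camera_info takes no time and is no camera call.
- bot.hand_in(): hands the job in; it is judged then, once.
The state is a dict: "t": time; "q": joint angles; "joint_vel": joint speeds; "joint_torque": joint torques, N m; "eef_pos": TCP position; "tool_rot": TCP orientation; "contact_force": force on the tool from outside, world axes, zero at the start; "torque": the same for the moment, N m; "gripper_width": opening from 0.0 (shut) to 1.0 (fully open); "grasp_force": force on a finger pad.
Only numpy, scipy, OpenCV 4.12 (cv2) and the standard library are available. Lean on these libraries where they do the work, as an engineer would, in place of code of your own. Each camera call takes 0.05 s, during which the arm holds its last target. There are 200 camera calls.

## Task

One of the four wooden pot lids is not seated and rocks under a fingertip. Going from left to right, press down with the fingertips on the front part of each lid in turn, and only after all four have been pressed, push the one that rocked level from its raised edge so that it drops into its pot and lies flat like the others. Only touch and push: do not lift any lid, and leave the things around the tray where they are.

Things in the scene. Friction and masses are not known exactly. Their poses are not given: they have to be found in the camera images.
- tray: Fixed oblong wooden tray, 128 x 446 mm, 30 mm high, holding a row of four identical fixed white round pots 105 mm apart. Origin: centre of its underside, on the worktop; y axis along the row to the left, x axis away from the robot. Pots: 84 mm outside, flat rim 78 mm above the worktop, mouth 62 mm wide. The pot of the unseated lid stands about 8 mm farther from the robot than the others.
- lid_1: Loose round wooden lid with knob on the leftmost pot (as the robot sees it), one of four identical, 0.08 to 0.14 kg. Parts, from the origin (centre of the plug's underside; z axis up through the knob): tapered plug z 0 to 6 mm, 54 mm wide below, 60 above; flat flange 86 mm wide, z 6 to 13 mm; knob 14 mm wide, z 13 to 29 mm.
- lid_2: Loose round wooden lid with knob on the second from the left pot (as the robot sees it), one of four identical, 0.08 to 0.14 kg. Axes as lid_1. Seated, the flange lies on the rim: origin 72 mm and flange top 85 mm above the worktop, no give. Exactly one lid, any of the four, is unseated: 8 mm off its pot towards the robot, plug caught on the rim, front edge about 9 mm high.
- lid_3: Loose round wooden lid with knob on the third from the left pot (as the robot sees it), one of four identical, 0.08 to 0.14 kg. Axes as lid_1. An unseated lid's raised edge faces the robot (within 28 degrees). Pressed about 28 mm in front of its axis (clear of the knob), it rocks down about 2 mm under 1 N, no farther, and does not go home.
- lid_4: Loose round wooden lid with knob on the rightmost pot (as the robot sees it), one of four identical, 0.08 to 0.14 kg. Axes as lid_1. To seat an unseated lid: push it level by its raised edge, straight away from that edge, about 8 mm; the plug then slips off the rim and drops in the mouth.
- shaker_oat: Bystander: loose oat-coloured shaker, 65 mm wide, 98 mm tall, left of the tray. Origin: centre of its underside. Not part of the job.
- sugar_jar: Bystander: loose glass sugar jar with red cap, 68 mm wide, 100 mm tall, left of the tray. Origin: centre of its underside. Not part of the job.
- pod: Bystander: loose white coffee pod with yellow foil, 51 mm wide, 44 mm tall, right of the tray near the robot. Origin: centre of its underside. Not part of the job.
Mind the look-alikes: they are no part of the job. Leave any green look-alike of the lid_4 alone.

How it is judged:
By the outcome, as a careful person would: the job done as asked, in the order asked, and still so for the second after the job is handed in, with the robot touching nothing.
It also fails if it takes over 59 s, if anything falls off the work surface, if the arm or the gripper's body presses on something with over 40 N, if the wrist force passes 120 N, or if a joint passes its speed limit or range.

## Working session

There is one attempt and no reset: what is moved stays moved. The work goes in short steps, Python scripts to look and compute and a shell command to move; the robot and the scene stay as the last step left them, time stands still between calls to the robot, and variables do not carry over. Pictures are saved under pics/ and viewed, at most 10 in all, crops included, and the job is handed in when it is done.

```bash
mkdir -p pics; ls; python3 - <<'E'
from station import monitor, eyes, bot
import cv2
for n in("top","side"):
    cv2.imwrite(f"pics/{n}0.png",eyes.read_camera(n))
    print(n,eyes.camera_info(n))
o=monitor.get_obs();print(o)
E
```

```text
pics
top {'vertical_fov': 43.207010300565585, 'cx': 287.45496601661347, 'cy': 205.73864788982448, 'view': array([[-1.34798358e-02, -9.99908871e-01,  7.37661440e-04,
        -6.74300612e-03],
       [ 9.83210415e-01, -1.31204539e-02,  1.82003116e-01,
        -5.27630984e-01],
       [-1.81976851e-01,  3.17864852e-03,  9.83297677e-01,
        -1.37890168e+00],
       [ 0.00000000e+00,  0.00000000e+00,  0.00000000e+00,
         1.00000000e+00]])}
side {'vertical_fov': 56.50033754917064, 'cx': 280.53421209811927, 'cy': 211.51524281437074, 'view': array([[-0.82609044, -0.56343455, -0.01077461,  0.42793132],
       [ 0.26328222, -0.40277985,  0.8766133 , -0.19762487],
       [-0.49825401,  0.7213251 ,  0.48107488, -1.08601781],
       [ 0.        ,  0.        ,  0.        ,  1.        ]])}
{'t': 0.1, 'q': array([ 1.19193735,  0.47773918,  0.02235646,  1.55633643, -0.01152196,
        1.10925698, -0.08311696]), 'joint_vel': array([ 0.00055567, -0.00277721,  0.00016347, -0.00161373,  0.00051142,
        0.00016739,  0.00070716]), 'joint_torque': array([ 6.12941949e-03, -5.97755241e+01,  1.61420245e+00, -2.81953990e+01,
        1.28472573e-02,  4.94390362e-03,  3.12219140e-05]), 'eef_pos': array([ 0.18038887, -0.6499164 ,  0.23041541]), 'tool_rot': array([-7.89844200e-04,  9.90851133e-01,  1.34956967e-01, -1.60077704e-04]), 'contact_force': array([0.0296347 , 0.24355609, 0.29972669]), 'torque': array([ 0.00393554, -0.03872837, -0.018554  ]), 'grasp_force': 0.0, 'gripper_width': 1.0034008281319622}
```

View pics/top0.png

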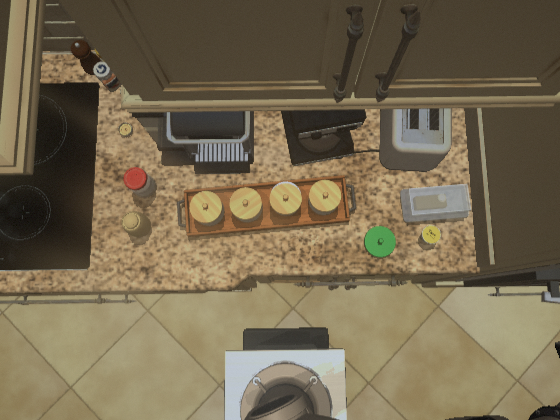

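View pics/side0.png

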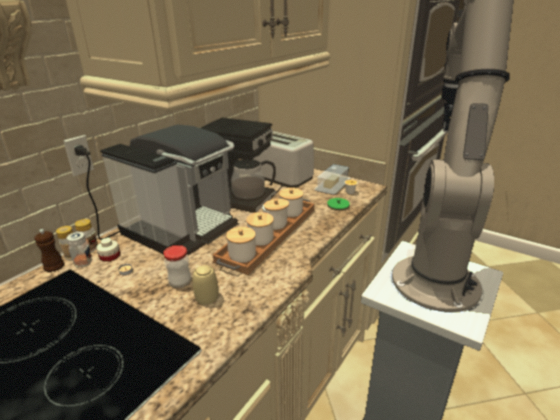

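The third lid shows white rim behind it in the top view (286,184), so it is probably the unseated one. I'll zoom in and measure.

```bash
cat > h.py <<'E'
import numpy as np, cv2
from station import monitor, eyes, bot
def cam(n):
    c=eyes.camera_info(n); return c, 210/np.tan(np.radians(c["vertical_fov"]/2))
def proj(n,p):
    c,f=cam(n); q=c["view"][:3,:3]@np.array(p)+c["view"][:3,3]
    return np.array([c["cx"]+f*q[0]/-q[2], c["cy"]-f*q[1]/-q[2]])
def back(n,u,v,z):
    c,f=cam(n); R=c["view"][:3,:3]; o=-R.T@c["view"][:3,3]
    d=R.T@np.array([(u-c["cx"])/f,-(v-c["cy"])/f,-1]); return o+d*(z-o[2])/d[2]
E
python3 - <<'E'
from h import *
im=cv2.imread("pics/top0.png")
a=cv2.resize(im[170:245,170:370],None,fx=4,fy=4,interpolation=cv2.INTER_CUBIC)
s=cv2.imread("pics/side0.png")
b=cv2.resize(s[170:280,205:330],None,fx=2.5,fy=2.5,interpolation=cv2.INTER_CUBIC)
o=np.zeros((600,800,3),np.uint8); o[:300]=a; o[300:575,:312]=b
cv2.imwrite("pics/z0.png",o)
hsv=cv2.cvtColor(im,cv2.COLOR_BGR2HSV)
for (u,v) in [(206,208),(246,204),(286,198),(325,196)]:
    print(hsv[v+6,u+8],hsv[v-22 if u==286 else v,u], back("top",u,v,.1).round(3))
m=cv2.inRange(hsv,(15,90,150),(32,190,255)); m[:170]=0;m[245:]=0;m[:,:185]=0;m[:,350:]=0
n,l,st,ce=cv2.connectedComponentsWithStats(cv2.morphologyEx(m,cv2.MORPH_OPEN,np.ones((3,3))))
for i in range(1,n):
    if st[i,4]>200:
        ct=cv2.findContours((l==i).astype(np.uint8),0,1)[0][0]; e=cv2.fitEllipse(cv2.convexHull(ct)); print(st[i],e,back("top",*e[0],.085).round(4))
E
```

```text
[ 23 108 193] [ 17 122 100] [0.515 0.197 0.1  ]
[ 24 104 188] [ 17 119 116] [0.524 0.094 0.1  ]
[ 23 108 194] [ 17  98 166] [ 0.538 -0.01   0.1  ]
[ 23 109 191] [ 18 126 146] [ 0.542 -0.112  0.1  ]
[237 170  72  14 610] ((272.64276123046875, 175.9527130126953), (13.35710334777832, 80.27838134765625), 86.052978515625) [0.6015 0.0244 0.085 ]
[200 175  30  13 213] ((214.19789123535156, 180.92376708984375), (12.67814826965332, 30.405567169189453), 87.22760772705078) [0.59   0.1791 0.085 ]
[309 180  32  31 790] ((324.78326416015625, 194.9955596923828), (31.106159210205078, 32.54533767700195), 103.18260955810547) [ 0.5482 -0.1123  0.085 ]
[269 184  33  30 754] ((285.0915832519531, 198.43435668945312), (29.696929931640625, 32.3431396484375), 95.03819274902344) [ 0.5403 -0.0078  0.085 ]
[229 187  33  32 807] ((244.96339416503906, 202.65318298339844), (31.373289108276367, 32.65745162963867), 81.82250213623047) [0.5304 0.0977 0.085 ]
[190 191  32  32 799] ((205.20130920410156, 206.3182373046875), (31.371383666992188, 32.60760498046875), 68.36592864990234) [0.5221 0.2018 0.085 ]
[208 232  93  13 755] ((255.6331024169922, 241.26174926757812), (19.278539657592773, 98.080078125), 87.03797149658203) [0.4283 0.0699 0.085 ]
```

View pics/z0.png

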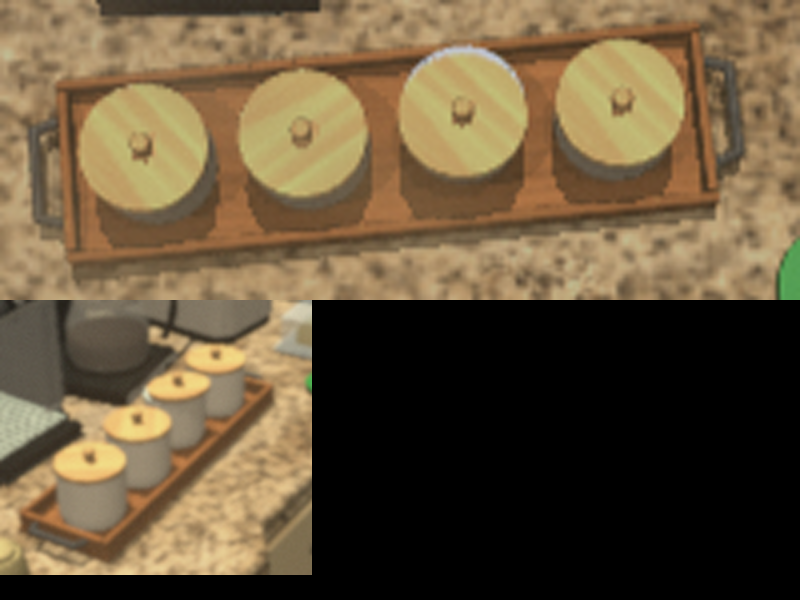

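Picture findings: lid 3 (crop centre 463,115) is unseated. A white crescent of rim shows behind it at (465,47), centred almost on the tray's x axis, and the other three lids are flat. The tray's yaw is about 4.75°. I'll move in now, with the fingers shut and the tool x axis aligned to the tray.

The manual's scale: turns go in shares of 90 degrees. Converting my numbers, 0.094 rad is 0.0598.

```bash
echo '[[0,0,0,0.0598,0],[0,0,0,0.0598,0],[0.025,-0.031,0,0,0],[0.025,-0.031,0,0,0],[0.025,-0.031,0,0,0],[0.025,-0.031,0,0,0],[0.025,-0.031,0,0,0],[0.025,-0.031,0,0,0],[0.025,-0.031,0,0,0],[0.025,-0.031,0,0,0],[0.025,-0.031,0,0,0],[0.025,-0.031,0,0,0],[0.025,-0.031,0,0,0],[0.025,-0.031,0,0,0],[0,0,0,0,0]]' | python3 -m creep
cat > st.py <<'E'
from h import *
import sys
L=np.array([[.522,.202],[.530,.098],[.5395,-.0078],[.548,-.112]])
o=monitor.get_obs();w,x,y,z=o["tool_rot"];a=2*np.arctan2(y,x)
p=o["eef_pos"];X=np.array([np.cos(a),np.sin(a)]);Y=np.array([X[1],-X[0]])
print("t",round(o["t"],2),"p",p.round(4),"yaw",a.round(4),"F",o["contact_force"].round(2))
u=np.array([np.cos(.083),np.sin(.083)])
for c in L:
    d=c-.028*u-p[:2]; print("to press",(d@X).round(4),(d@Y).round(4))
E
python3 st.py
```

```text
t: 1.6
eef_pos: [0.4521, -0.249, 0.2312]
tool_rot: [-0.001, 0.999, 0.046, 0.001]
contact_force: [0.1, -0.2, -0.6]
gripper_width: 0.0
grasp_force: 0.0
t 1.6 p [ 0.4521 -0.249   0.2312] yaw 0.092 F [ 0.05 -0.24 -0.65]
to press 0.0831 -0.443
to press 0.0815 -0.3387
to press 0.0812 -0.2325
to press 0.0801 -0.1279
```

```bash
echo '[[0.0075,-0.0403,0,0,0],[0.0075,-0.0403,0,0,0],[0.0075,-0.0403,0,0,0],[0.0075,-0.0403,0,0,0],[0.0075,-0.0403,0,0,0],[0.0075,-0.0403,0,0,0],[0.0075,-0.0403,0,0,0],[0.0075,-0.0403,0,0,0],[0.0075,-0.0403,0,0,0],[0.0075,-0.0403,0,0,0],[0.0075,-0.0403,0,0,0],[0,0,0.04,0,0],[0,0,0.04,0,0],[0,0,0.04,0,0],[0,0,0.015,0,0],[0,0,0,0,0],[0,0,0,0,0]]' | python3 -m creep; python3 st.py; python3 - <<'E'
from h import *
t=eyes.read_camera("top")[165:240,170:370];s=eyes.read_camera("side")[170:290,195:345]
o=np.zeros((600,800,3),np.uint8);o[:300]=cv2.resize(t,None,fx=4,fy=4);o[300:,:375]=cv2.resize(s,(375,300));cv2.imwrite("pics/z1.png",o)
E
```

```text
t: 3.3
eef_pos: [0.4953, 0.1939, 0.0975]
tool_rot: [-0.0, 0.999, 0.041, 0.001]
contact_force: [-0.3, -0.8, -0.1]
gripper_width: -0.0
grasp_force: 0.0
t 3.3 p [0.4953 0.1939 0.0975] yaw 0.0824 F [-0.33 -0.79 -0.08]
to press -0.0007 -0.0058
to press -0.0013 0.0985
to press -0.0005 0.2047
to press -0.0006 0.3092
```

View pics/z1.png

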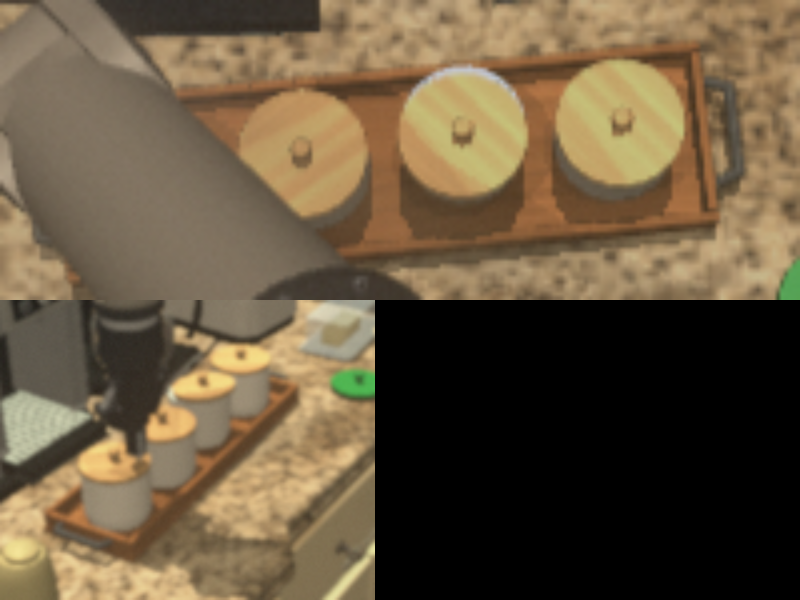

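The side view shows the shut fingertips just above the front of lid 1, clear of the knob (crop 117,457). I'll press in small steps.

```bash
echo '[[0,-0.006,0.003,0,0],[0,0,0.003,0,0],[0,0,0.003,0,0],[0,0,0.002,0,0],[0,0,0.001,0,0],[0,0,0,0,0]]' | python3 -m creep; python3 st.py|head -1
```

```text
t: 4.0
eef_pos: [0.4938, 0.1996, 0.0851]
tool_rot: [0.0, 0.999, 0.041, -0.0]
contact_force: [-4.8, -1.9, 9.9]
gripper_width: 0.005
grasp_force: 5.3
t 4.0 p [0.4938 0.1996 0.0851] yaw 0.0826 F [-4.83 -1.92  9.89]
```

```bash
echo '[[0,0,-0.015,0,0],[0,0,-0.015,0,0],[0,0.035,0,0,0],[0,0.035,0,0,0],[0,0.034,0,0,0],[0,0,0.012,0,0],[0,0,0,0,0],[0,0,0,0,0]]' | python3 -m creep; python3 st.py|sed -n '1p;3p'
```

```text
t: 4.8
eef_pos: [0.5024, 0.0974, 0.1028]
tool_rot: [-0.0, 0.999, 0.042, 0.0]
contact_force: [-0.4, 1.5, -0.0]
gripper_width: 0.002
grasp_force: 0.0
t 4.8 p [0.5024 0.0974 0.1028] yaw 0.0841 F [-0.45  1.48 -0.02]
to press -0.0005 0.0016
```

```bash
echo '[[0,0.001,0.005,0,0],[0,0,0.005,0,0],[0,0,0.004,0,0],[0,0,0.003,0,0],[0,0,0.001,0,0],[0,0,0,0,0]]' | python3 -m creep; python3 st.py|head -1
```

```text
t: 5.4
eef_pos: [0.5023, 0.0954, 0.0851]
tool_rot: [0.0, 0.999, 0.042, -0.0]
contact_force: [-4.2, -0.5, 12.1]
gripper_width: -0.001
grasp_force: 6.1
t 5.4 p [0.5023 0.0954 0.0851] yaw 0.0832 F [-4.23 -0.48 12.06]
```

```bash
echo '[[0,0,-0.016,0,0],[0,0,-0.016,0,0],[0,0.035,0,0,0],[0,0.035,0,0,0],[0,0.035,0,0,0],[0,0,0.005,0,0],[0,0,0.005,0,0],[0,0,0,0,0],[0,0,0,0,0]]' | python3 -m creep; python3 st.py|sed -n '1p;4p'
```

```text
t: 6.3
eef_pos: [0.511, -0.0081, 0.1061]
tool_rot: [-0.0, 0.999, 0.043, -0.0]
contact_force: [0.5, 0.1, -0.5]
gripper_width: 0.0
grasp_force: 0.0
t 6.3 p [ 0.511  -0.0081  0.1061] yaw 0.0852 F [ 0.51  0.13 -0.52]
to press 0.0004 0.0021
```

```bash
echo '[[0,0.002,0.005,0,0],[0,0,0.005,0,0],[0,0,0,0,0],[0,0,0,0,0]]' | python3 -m creep; for i in 1 2; do echo '[[0,0,0.0015,0,0],[0,0,0,0,0]]' | python3 -m creep|sed -n '2p;4p';done
```

```text
t: 6.7
eef_pos: [0.5112, -0.0114, 0.0961]
tool_rot: [-0.0, 0.999, 0.042, -0.0]
contact_force: [0.7, 0.2, 0.0]
gripper_width: 0.0
grasp_force: 0.0
eef_pos: [0.5113, -0.0116, 0.0947]
contact_force: [0.4, -0.3, 0.6]
eef_pos: [0.5114, -0.0116, 0.0932]
contact_force: [0.6, -0.5, 1.5]
```

```bash
for i in 1 2; do echo '[[0,0,0.001,0,0],[0,0,0,0,0]]' | python3 -m creep|sed -n '2p;4p';done
```

```text
eef_pos: [0.5113, -0.0116, 0.0922]
contact_force: [1.1, -0.5, 0.5]
eef_pos: [0.5113, -0.0116, 0.0912]
contact_force: [-0.1, 0.3, 0.6]
```

```bash
for i in 1 2 3; do echo '[[0,0,0.001,0,0],[0,0,0,0,0]]' | python3 -m creep|sed -n '2p;4p';done
```

```text
eef_pos: [0.5113, -0.0116, 0.091]
contact_force: [-2.7, 0.1, 10.5]
eef_pos: [0.5113, -0.0116, 0.0909]
contact_force: [-7.6, -0.5, 19.6]
eef_pos: [0.5113, -0.0116, 0.0907]
contact_force: [-10.2, -0.7, 30.8]
```

Lid 3 stays about 6 mm proud at its front, so it is the one that rocks. On to lid 4.

```bash
echo '[[0,0,-0.015,0,0],[0,0,-0.015,0,0],[0,0.034,0,0,0],[0,0.034,0,0,0],[0,0.034,0,0,0],[0,0,0.01,0,0],[0,0,0.005,0,0],[0,0,0,0,0],[0,0,0,0,0]]' | python3 -m creep; python3 st.py|sed -n '1p;5p'
```

```text
t: 9.0
eef_pos: [0.5198, -0.1118, 0.1032]
tool_rot: [-0.0, 0.999, 0.042, -0.0]
contact_force: [0.8, 0.3, 0.7]
gripper_width: 0.0
grasp_force: 0.0
t 9.0 p [ 0.5198 -0.1118  0.1032] yaw 0.0849 F [0.76 0.26 0.7 ]
to press 0.0001 0.0026
```

```bash
echo '[[0,0.001,0.005,0,0],[0,0,0.005,0,0],[0,0,0.004,0,0],[0,0,0.003,0,0],[0,0,0.002,0,0],[0,0,0,0,0]]' | python3 -m creep; python3 st.py|head -1
python3 - <<'E'
from h import *
# where is lid 3 now? view the side
s=eyes.read_camera("side")[170:290,195:345];cv2.imwrite("pics/z2.png",cv2.resize(s,(750,600),interpolation=2))
E
```

```text
t: 9.6
eef_pos: [0.5197, -0.1141, 0.0851]
tool_rot: [0.0, 0.999, 0.041, -0.0]
contact_force: [-4.1, 0.3, 11.1]
gripper_width: -0.001
grasp_force: 5.5
t 9.6 p [ 0.5197 -0.1141  0.0851] yaw 0.0828 F [-4.13  0.27 11.1 ]
```

```bash
echo '[[0,0,-0.015,0,0],[0,0,-0.018,0,0],[-0.018,-0.02,0,0,0],[-0.018,-0.028,0,0,0],[0,-0.028,0,0,0],[0,-0.028,0,0,0],[0,0,0,0,0],[0,0,0,0,0]]' | python3 -m creep; python3 st.py|sed -n '1p;4p'
python3 - <<'E'
from h import *
t=eyes.read_camera("top")[165:240,170:370];s=eyes.read_camera("side")[170:290,195:345]
o=np.zeros((600,800,3),np.uint8);o[:300]=cv2.resize(t,None,fx=4,fy=4);o[300:,:375]=cv2.resize(s,(375,300));cv2.imwrite("pics/z3.png",o)
E
```

```text
t: 10.45
eef_pos: [0.4755, -0.0133, 0.1174]
tool_rot: [0.0, 0.999, 0.042, 0.0]
contact_force: [0.7, -0.2, 0.4]
gripper_width: 0.002
grasp_force: 0.0
t 10.45 p [ 0.4755 -0.0133  0.1174] yaw 0.0843 F [ 0.72 -0.19  0.41]
to press 0.0363 -0.0001
```

View pics/z3.png

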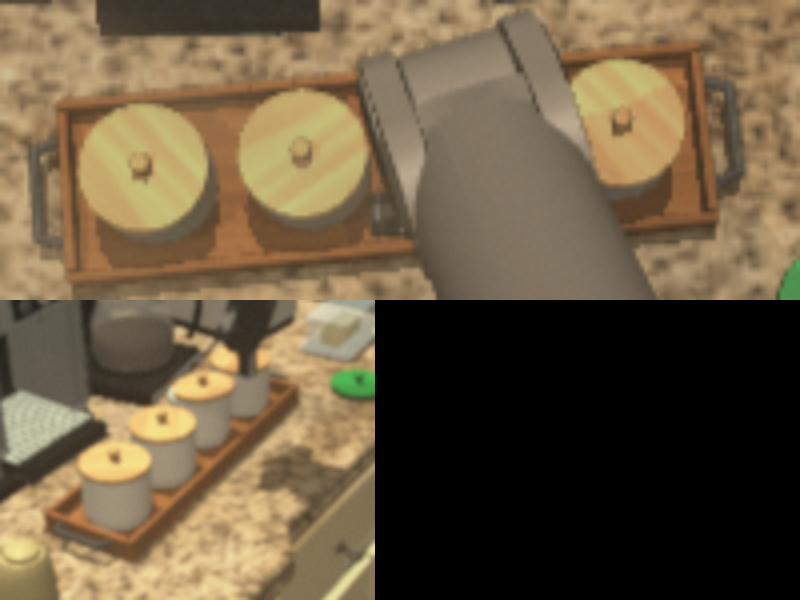

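Lid 3 still shows the white crescent in the side view (crop 172,395). The fingertips hover in front of it. I'll go down to flange height and push level.

```bash
echo '[[0,0,0.015,0,0],[0,0,0.013,0,0],[0,0,0.008,0,0],[0,0,0,0,0],[0.004,0,0,0,0],[0.002,0,0,0,0],[0,0,0,0,0]]' | python3 -m creep|sed -n '2p;4p'; for i in 1 2 3; do echo '[[0.001,0,0,0,0],[0.001,0,0,0,0]]' | python3 -m creep|sed -n '2p;4p';done
```

```text
eef_pos: [0.4823, -0.0129, 0.0818]
contact_force: [0.1, 0.4, 0.2]
eef_pos: [0.4836, -0.0129, 0.0815]
contact_force: [-0.2, -0.9, -0.1]
eef_pos: [0.4855, -0.0127, 0.0814]
contact_force: [0.2, 1.2, -0.1]
eef_pos: [0.4875, -0.0126, 0.0813]
contact_force: [-0.1, 0.5, -0.7]
```

```bash
for i in 1 2 3 4; do echo '[[0.001,0,0,0,0],[0.001,0,0,0,0]]' | python3 -m creep|sed -n '2p;4p';done; python3 - <<'E'
from h import *
s=eyes.read_camera("side")[180:260,230:340];cv2.imwrite("pics/z4.png",cv2.resize(s,(770,560),interpolation=2))
E
```

```text
eef_pos: [0.4893, -0.0124, 0.0812]
contact_force: [0.5, -0.1, -0.0]
eef_pos: [0.4914, -0.0122, 0.0813]
contact_force: [-0.3, -1.0, 0.1]
eef_pos: [0.4936, -0.012, 0.0813]
contact_force: [1.1, 0.5, 0.2]
eef_pos: [0.4953, -0.0119, 0.0813]
contact_force: [-1.4, -0.8, 0.0]
```

View pics/z4.png

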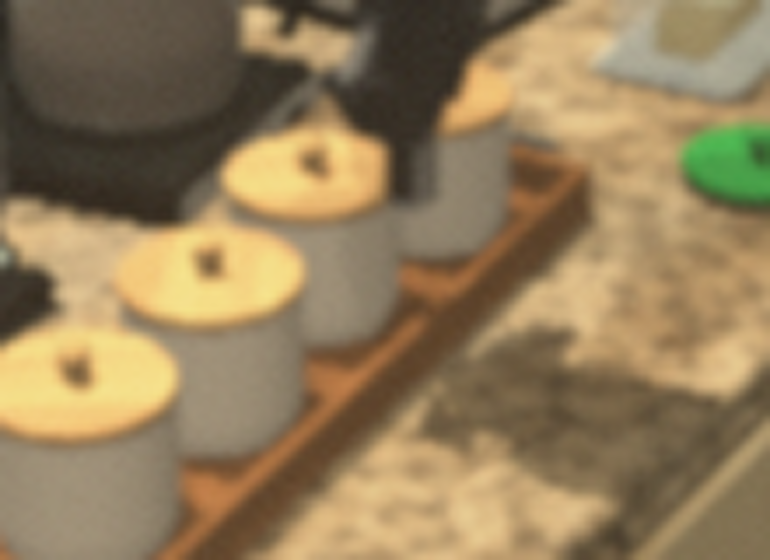

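The tip is against the front edge of lid 3 (crop 395,180), and the white crescent is nearly gone. I'll continue until the force rises.

```bash
for i in 1 2 3; do echo '[[0.001,0,0,0,0],[0,0,0,0,0]]' | python3 -m creep|sed -n '2p;4p';done
```

```text
eef_pos: [0.4962, -0.0119, 0.0813]
contact_force: [-1.5, 0.2, 1.4]
eef_pos: [0.4965, -0.012, 0.0811]
contact_force: [-3.9, -1.3, 3.1]
eef_pos: [0.4968, -0.012, 0.0809]
contact_force: [-6.1, -0.8, 4.0]
```

```bash
echo '[[-0.01,0,0,0,0],[-0.03,0,0,0,0],[0,0,-0.03,0,0],[0,0,-0.04,0,0],[0,0.04,-0.04,0,0],[0,0.045,0,0,0],[0,0.045,0,0,0],[0,0.045,0,0,0],[0,0.045,0,0,0],[0,0.045,0,0,0],[0,0,0,0,0]]' | python3 -m creep|sed -n '1,4p'; python3 - <<'E'
from h import *
im=eyes.read_camera("top");t=im[165:240,170:370];s=eyes.read_camera("side")[180:270,225:335]
o=np.zeros((600,800,3),np.uint8);o[:300]=cv2.resize(t,None,fx=4,fy=4,interpolation=2);o[300:,:367]=cv2.resize(s,(367,300),interpolation=2);cv2.imwrite("pics/z5.png",o)
m=cv2.inRange(cv2.cvtColor(im,cv2.COLOR_BGR2HSV),(15,90,150),(32,190,255))
n,l,st,ce=cv2.connectedComponentsWithStats(cv2.morphologyEx(m,cv2.MORPH_OPEN,np.ones((3,3))))
for i in range(1,n):
    if 600<st[i,4]<900 and 180<ce[i,1]<215:
        ct=cv2.findContours((l==i).astype(np.uint8),0,1)[0][0]; e=cv2.fitEllipse(cv2.convexHull(ct)); print(st[i],e,back("top",*e[0],.085).round(4))
E
```

```text
t: 14.4
eef_pos: [0.4793, -0.282, 0.1868]
tool_rot: [0.002, 0.999, 0.037, 0.001]
contact_force: [-0.9, 0.4, -1.0]
[309 180  32  31 795] ((324.78753662109375, 194.97276306152344), (31.149168014526367, 32.566410064697266), 102.38204193115234) [ 0.5482 -0.1123  0.085 ]
[229 187  33  32 818] ((244.88966369628906, 202.71266174316406), (31.415958404541016, 33.0464973449707), 76.40223693847656) [0.5303 0.0979 0.085 ]
[189 191  33  32 808] ((205.2227020263672, 206.2601318359375), (31.439144134521484, 32.71216583251953), 64.69514465332031) [0.5222 0.2018 0.085 ]
```

View pics/z5.png

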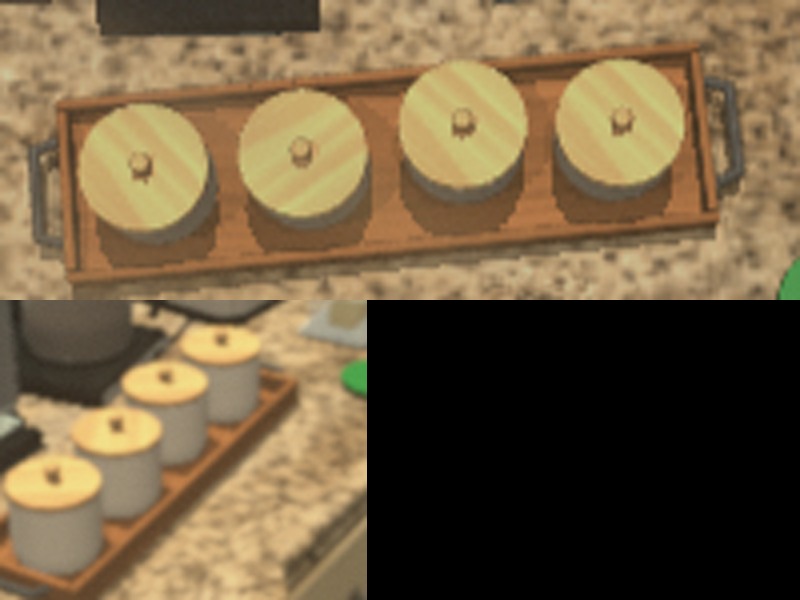

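The white crescent is gone, and lid 3 (crop 463,123) now sits forward on its pot with the pot's front wall visible below it. One numeric check on its flatness.

```bash
python3 - <<'E'
from h import *
im=eyes.read_camera("top")
m=cv2.inRange(cv2.cvtColor(im,cv2.COLOR_BGR2HSV),(15,90,150),(32,190,255))
m=cv2.morphologyEx(m,cv2.MORPH_OPEN,np.ones((3,3)))
for c in [(.522,.202),(.530,.0978),(.5475,-.007),(.548,-.112)]:
    u,v=proj("top",[*c,.085]).round().astype(int); k=np.zeros_like(m);k[v-18:v+19,u-18:u+19]=m[v-18:v+19,u-18:u+19]
    n,l,st,ce=cv2.connectedComponentsWithStats(k); i=1+st[1:,4].argmax()
    e=cv2.fitEllipse(cv2.convexHull(cv2.findContours((l==i).astype(np.uint8),0,1)[0][0]))
    print(st[i],np.round(e[1],2),back("top",*e[0],.085).round(4))
E
```

```text
[189 191  33  32 809] [31.4  32.84] [0.5222 0.2018 0.085 ]
[229 187  33  32 817] [31.47 32.92] [0.5303 0.0978 0.085 ]
[267 178  35  34 891] [35.08 46.74] [ 0.567 -0.005  0.085]
[309 180  32  31 793] [31.11 32.55] [ 0.5482 -0.1123  0.085 ]
```

```bash
python3 - <<'E'
from h import *
im=eyes.read_camera("top")
m=cv2.inRange(cv2.cvtColor(im,cv2.COLOR_BGR2HSV),(15,90,150),(32,190,255))
m=cv2.morphologyEx(m,cv2.MORPH_CLOSE,np.ones((5,5)));m=cv2.morphologyEx(m,cv2.MORPH_OPEN,cv2.getStructuringElement(2,(17,17)))
im0=cv2.imread("pics/top0.png")
for c in [(.522,.202),(.530,.0978),(.5475,-.007),(.548,-.112)]:
    u,v=proj("top",[*c,.085]).round().astype(int); k=np.zeros_like(m);k[v-18:v+19,u-18:u+19]=m[v-18:v+19,u-18:u+19]
    n,l,st,ce=cv2.connectedComponentsWithStats(k); i=1+st[1:,4].argmax()
    e=cv2.fitEllipse(cv2.convexHull(cv2.findContours((l==i).astype(np.uint8),0,1)[0][0]))
    print(st[i],np.round(e[1],2),back("top",*e[0],.085).round(4))
E
```

```text
[187 188  35  35 908] [34.29 42.12] [0.5336 0.208  0.085 ]
[229 185  33  34 839] [32.18 32.99] [0.5317 0.0976 0.085 ]
[267 178  35  34 927] [34.92 45.05] [ 0.565  -0.0045  0.085 ]
[309 177  32  34 862] [32.08 36.92] [ 0.5546 -0.1108  0.085 ]
```

```bash
python3 - <<'E'
from h import *
def fit(im):
    m=cv2.inRange(cv2.cvtColor(im,cv2.COLOR_BGR2HSV),(15,90,150),(32,190,255))
    for c in [(.522,.202),(.530,.0978),(.544,-.0073),(.548,-.112)]:
        u,v=proj("top",[*c,.085]).round().astype(int)
        P=[]
        for a in np.radians(np.arange(-20,201,5)): # lower side rays
            for r in np.arange(22,8,-.25):
                x,y=u+r*np.cos(a),v+r*np.sin(a)
                if cv2.getRectSubPix(m,(1,1),(float(x),float(y)))[0,0]>127 : P.append((x,y));break
        e=cv2.fitEllipse(np.array(P,np.float32)); print(np.round(e[1],2),np.round(e[0],2),back("top",*e[0],.085).round(4))
fit(cv2.imread("pics/top0.png"));print();fit(eyes.read_camera("top"))
# side view: lid 3 knob/flange crop
E
```

```text
[26.84 34.87] [204.6  208.52] [0.5162 0.2033 0.085 ]
[30.93 32.74] [244.89 202.87] [0.5299 0.0979 0.085 ]
[30.76 32.39] [285.09 198.03] [ 0.5414 -0.0078  0.085 ]
[30.93 32.53] [324.62 195.04] [ 0.548  -0.1119  0.085 ]

[26.25 36.23] [204.06 208.5 ] [0.5163 0.2047 0.085 ]
[32.98 33.84] [244.55 201.83] [0.5326 0.0988 0.085 ]
[31.52 32.53] [285.11 195.47] [ 0.5483 -0.0079  0.085 ]
[30.95 32.61] [324.7  195.04] [ 0.548  -0.1121  0.085 ]
```

```bash
python3 -c "
from station import bot
print(bot.hand_in())"
```

```text
the job is handed in; nothing more can be done
None
```

I pressed all four lids from left to right; the third rocked, so I then pushed it level into its pot, and in the final pictures it is centred and looks flat. I handed the job in at about 15 s; the hand-in gave no verdict.

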